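# Find the fullest tea tin by its weight and hold it up

## Task

Three closed tea tins that look alike stand in the wells of the wooden rack, and one of them is clearly heavier than the other two. Lift them out and heft them to find the heaviest, stand the two lighter ones upright on the wooden tray, and finish while holding the heaviest one up in the gripper, upright and still, with its underside about 15 cm above the worktop. Do not tip a tin over, and leave the other things on the worktop alone.

Things in the scene. Friction and masses are not known exactly. Their poses are not given: they have to be found in the camera images.
- tin_a: one of three closed tea tins that look alike: plain steel cylinder 54 mm across (55.6 at the lid bead, 69 mm up), 85 mm tall, lid fixed on; origin at the centre of the underside, z up. Starts in a rack well. Which name is heaviest is redrawn each start: the two lighter weigh 0.18 to 0.29 kg, the heaviest 0.52 to 0.66 kg. The solid contents can shift 4 mm sideways
- tin_b: one of three closed tea tins that look alike: plain steel cylinder 54 mm across (55.6 at the lid bead, 69 mm up), 85 mm tall, lid fixed on; origin at the centre of the underside, z up. Starts in a rack well. Which name is heaviest is redrawn each start: the two lighter weigh 0.18 to 0.29 kg, the heaviest 0.52 to 0.66 kg. The solid contents can shift 4 mm sideways
- tin_c: one of three closed tea tins that look alike: plain steel cylinder 54 mm across (55.6 at the lid bead, 69 mm up), 85 mm tall, lid fixed on; origin at the centre of the underside, z up. Starts in a rack well. Which name is heaviest is redrawn each start: the two lighter weigh 0.18 to 0.29 kg, the heaviest 0.52 to 0.66 kg. The solid contents can shift 4 mm sideways
- tin_rack: fixed wooden block 88 x 232 x 30 mm, origin at the centre of its underside on the worktop, z up. Three round wells, 61 mm diameter and 24 mm deep (floor 6 mm above the worktop), lie along its y axis at y = -74, 0 and +74 mm: 61 mm of each tin shows. Stands left or right of the tray
- tray: fixed low wooden serving tray 140 x 236 x 18 mm, origin at the centre of its underside on the worktop, z up, long side along its y axis; walls 7 mm thick rise to 18 mm above the worktop, inside 126 x 222 mm, so three tins fit in a row 74 mm apart along y; a steel arched handle on each end wall (y = +-114 mm) is 36 mm high
- tray_floor (a point): centre of the tray's inner floor, 7 mm above the worktop; axes as the tray's. Wall cabinets hang about 0.6 m above the back half of the worktop: mind the wrist when lifting high
- salt_shaker: bystander: salt shaker 44 mm diameter, 90 mm tall, standing behind the rack 112 to 125 mm from its centre line; origin at the centre of its underside
- teaspoon: bystander: metal teaspoon 130 x 27 x 11 mm, lying flat behind the tray 110 to 120 mm from the tray's centre line and roughly along it; origin under its middle
- honey_jar: bystander: squat honey jar 64 mm diameter, 98 mm tall; origin at the centre of its underside
- mug: bystander: white mug with handle, 80 x 111 x 102 mm; origin at the centre of its underside
There are look-alikes about, which are no part of the job. Leave any red look-alike of the tin_b alone.

How it is judged:
At the end, for the whole second after the job is handed in: The heaviest tin is in the fingers, underside above 0.10 m, within 0.35 rad of upright, slower than 0.03 m/s; the other two stand released on the tray floor (within 6 mm, 0.1 rad of upright, at rest), each pressing on it with 0.8 to 4.3 N, as only the lighter tins do (((height (world z) of tin_a above 0.1 m and contact force between tin_a and the fingers above 1 N and angle between tin_a's own z axis and vertical below 0.35 rad and linear speed of each of tin_a, tin_b, tin_c below 0.03 m/s and contact force between tin_b and tray between 0.8 and 4.3 N and contact force between each of tin_b, tin_c and the fingers below 0.1 N and angle between each of tin_b, tin_c's own z axis and vertical below 0.1 rad and z of tin_b in the frame of tray_floor between -0.004 and 0.006 m and contact force between tin_c and tray between 0.8 and 4.3 N and z of tin_c in the frame of tray_floor between -0.004 and 0.006 m) or (height (world z) of tin_b above 0.1 m and contact force between tin_b and the fingers above 1 N and angle between tin_b's own z axis and vertical below 0.35 rad and linear speed of each of tin_b, tin_a, tin_c below 0.03 m/s and contact force between tin_a and tray between 0.8 and 4.3 N and contact force between each of tin_a, tin_c and the fingers below 0.1 N and angle between each of tin_a, tin_c's own z axis and vertical below 0.1 rad and z of tin_a in the frame of tray_floor between -0.004 and 0.006 m and contact force between tin_c and tray between 0.8 and 4.3 N and z of tin_c in the frame of tray_floor between -0.004 and 0.006 m) or (height (world z) of tin_c above 0.1 m and contact force between tin_c and the fingers above 1 N and angle between tin_c's own z axis and vertical below 0.35 rad and linear speed of each of tin_c, tin_a, tin_b below 0.03 m/s and contact force between tin_a and tray between 0.8 and 4.3 N and contact force between each of tin_a, tin_b and the fingers below 0.1 N and angle between each of tin_a, tin_b's own z axis and vertical below 0.1 rad and z of tin_a in the frame of tray_floor between -0.004 and 0.006 m and contact force between tin_b and tray between 0.8 and 4.3 N and z of tin_b in the frame of tray_floor between -0.004 and 0.006 m))); the arm keeps its last pose, push and grip.
It fails at once if a tin is tipped over (leans more than 45 degrees) (angle between any of tin_a, tin_b, tin_c's own z axis and vertical above 0.785 rad).
It fails at once if the salt shaker, honey jar, mug or teaspoon is pushed more than 4 cm or knocked over (distance of any of salt_shaker, honey_jar, mug, teaspoon from where it was at the start of the episode above 0.04 m or angle between any of salt_shaker, honey_jar, mug's own z axis and vertical above 0.5 rad).
It also fails if it takes over 72 s, if anything falls off the work surface, if the arm or the gripper's body presses on something with over 40 N, if the wrist force passes 120 N, or if a joint passes its speed limit or range.

## Robot

A 6-joint arm with a two-finger parallel gripper is mounted at the origin on a cart in front of the work surface, level with it; the furniture and walls round the work are solid. World frame = base frame: x ahead of the robot, y to its left, z up, the work surface at z = 0. Lengths are in m, angles in rad, forces in N, time in s.
With the tool pointing down it reaches from about 0.35 to 0.975 m from the base axis. Payload 4.9 kg.
Tool frame: the origin (TCP) lies at the very end of the fingers, on their centre line; the grasp point (between the pads) lies 19 mm behind it; z points along the fingers, y is the line along which they close (so a half turn about z gives the same grasp; the last joint's range is limited). The gripper opens to 85 mm and grips with 20 to 120 N. Pads are 22 mm wide; open, the fingers measure 114 mm over their backs; the gripper's body (76 mm by 85 mm) begins 54 mm behind the grasp point. The pads swing forward as they close: fully open they stand 13 mm farther back than shut.
Start: joints at [-1.408, 0.053, 1.613, -0, 1.476, -0.119], TCP at [0.174, -0.6, 0.231] pointing down, gripper open.
Joint ranges: [-3.01, 3.01], [-1.01, 2.22], [0.06, 2.58], [-1.02, 4.17], [0.09, 2.62], [-3.14, 3.14]. Speed limits (rad/s): [2.57, 2.57, 3.14, 3.14, 3.14, 3.14].

## Interface

Orientations are given as a rotation vector (axis times angle).
In Python, from station import ctrl gives the robot as it stands. The module is installed in compiled form; this text tells all that it offers.
- The arm moves only by the tool jog_arm, never from a script. Its argument "steps" is a list of rows, each an object with "delta_rot": the turn, a rotation vector about the tool's x, y, z in degrees, a list of three; "linear": the shift along the tool's x, y, z in m, a list of three; "grip": the finger opening in m, from 0 to 0.0854. In form: [{"delta_rot": [rx, ry, rz], "linear": [x, y, z], "grip": grip}, ...]. A call has 1 to 10 rows; each row shifts and turns the commanded pose from where the row before left it, along the tool's axes as they then stand; what a row does not reach is not made up. A row lasts 1/10 s, in which the tool goes at most 50 mm and 8.59 degrees, less where a joint would pass 70% of its speed; a pose out of reach is approached as far as the arm can. A call with a gripper value outside its range is refused whole. The fingers move at their own pace and stop on an object; "newtons" is the grip in N (left out, the last holds). Time passes only in rows, so rows that do not move let the fingers close. It gives the time, the measured TCP pose, the force, the opening and the grip force at its end, in the units of the state.
- ctrl.get_obs(): the state, without advancing time (a new reading comes with each control period).
- ctrl.get_image(name): name is "scene" or "top"; returns (picture, depth): 420x560x3 uint8, red, green, blue; 420x560 float32, m along the optical axis (not along the pixel's ray), 0 where there is no reading.
- ctrl.camera_info(name): a dict with "camera_matrix" (3x3 intrinsics, pixels), "distortion" ([k1, k2, p1, p2, k3] as OpenCV has them; the pictures are not rectified), "R" (3x3) and "t" (3): a world point X has camera coordinates R X + t. Camera axes: x right, y down, z forward; pixel columns grow to the right and rows downward; lengths in m; the calibration is good to about 2 mm. A picture is of the moment at which its call begins. camera_info takes no time and is no camera call.
- ctrl.finish_job(): hands the job in; it is judged then, once.
The state is a dict: "t": time; "q": joint angles; "dq": joint speeds; "effort": joint torques, N m; "tool_pos": TCP position; "tool_rot": TCP orientation; "contact_force": force on the tool from outside, world axes, zero at the start; "wrist_torque": the same for the moment, N m; "opening": finger opening in m; "grip_force": force on a finger pad.
Only numpy, scipy, OpenCV 4.12 (cv2) and the standard library are available. Lean on these libraries where they do the work, as an engineer would, in place of code of your own. Each camera call takes 0.05 s, during which the arm holds its last target. There are 200 camera calls.

## Working session

There is one attempt and no reset: what is moved stays moved. The work goes in short steps, Python scripts to look and compute and a tool call to move; the robot and the scene stay as the last step left them, time stands still between calls to the robot, and variables do not carry over. Pictures are saved under pics/ and viewed, at most 10 in all, crops included, and the job is handed in when it is done.

Besides the shell and the picture viewer there is one more tool, called after "Emit:" by a JSON object that holds its "method" and its "body". jog_arm: Moves the arm, as the interface text tells. Its arguments: {"type":"object","properties":{"steps":{"type":"array"},"newtons":{"type":"number"}},"required":["steps"]}

```bash
mkdir -p pics; cat > h.py <<'E'
from station import ctrl
import numpy as np, cv2
def cam(n):
    i=ctrl.camera_info(n); return [np.array(i[k],float) for k in("camera_matrix","distortion","R","t")]
def ray(n,px):
    K,d,R,t=cam(n); p=cv2.undistortPoints(np.array(px,float).reshape(-1,1,2),K,d)[:,0]
    D=np.c_[p,np.ones(len(p))]@R; return -R.T@t,D
def plane(n,px,z):
    o,D=ray(n,px); return o+D*((z-o[2])/D[:,2])[:,None]
def cloud(n,dep):
    v,u=np.mgrid[:420,:560]; o,D=ray(n,np.c_[u.ravel(),v.ravel()])
    P=o+D*dep.ravel()[:,None]; P[dep.ravel()==0]=np.nan; return P.reshape(420,560,3)
E
python3 - <<'E'
from h import *
for n in("scene","top"):
    p,d=ctrl.get_image(n); cv2.imwrite(f"pics/{n}0.png",p[:,:,::-1]); np.savez(f"{n}0.npz",p=p,d=d)
    K,di,R,t=cam(n);print(n,-R.T@t,R[2])
o=ctrl.get_obs();print({k:np.round(v,3) for k,v in o.items()})
E
```

```text
scene [0.09078036 0.61892841 0.52468866] [ 0.57240755 -0.58663306 -0.57289724]
top [0.37788722 0.1283231  1.15345715] [ 0.18869461 -0.02429176 -0.98173533]
{'t': np.float64(0.1), 'q': array([-1.408,  0.053,  1.614,  0.   ,  1.476, -0.119]), 'dq': array([ 0.   , -0.001, -0.002,  0.002,  0.001, -0.001]), 'effort': array([-0.0000e+00, -3.9491e+01, -3.7136e+01, -0.0000e+00,  4.0000e-03,
       -0.0000e+00]), 'tool_pos': array([ 0.174, -0.6  ,  0.23 ]), 'tool_rot': array([-3.109, -0.441,  0.   ]), 'contact_force': array([-0.079, -0.279,  0.382]), 'wrist_torque': array([ 0.001, -0.031, -0.018]), 'grip_force': np.float64(0.0), 'opening': np.float64(0.086)}
```

View pics/scene0.png

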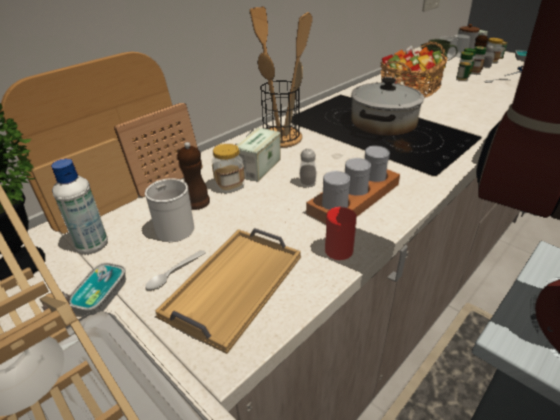

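View pics/top0.png

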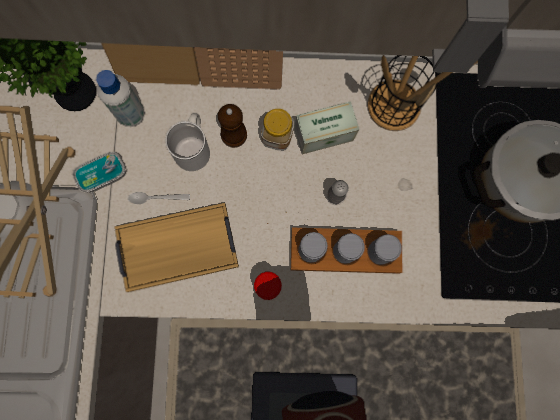

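The scene and top views show the tray at top-view pixel (177,246). The rack tins are at about (313,246), (349,248) and (386,249), the red look-alike is at (267,285) between rack and tray, and the salt shaker is at (339,190). Next I'll measure these.

```bash
python3 - <<'E'
from h import *
from scipy import ndimage as nd
z=np.load("top0.npz");p,d=z["p"],z["d"];P=cloud("top",d)
def comp(m,lab,mn=60,box=None):
    l,n=nd.label(m)
    for i in range(1,n+1):
        s=l==i
        if s.sum()<mn: continue
        v,u=np.nonzero(s);(c,r,a)=cv2.minAreaRect(np.c_[u,v].astype(np.float32))
        print(lab,s.sum(),"px",u.mean().round(1),v.mean().round(1),"mean",np.nanmean(P[s],0).round(4),"mid",((np.nanpercentile(P[s],1,axis=0)+np.nanpercentile(P[s],99,axis=0))/2).round(4))
Z=P[...,2];v,u=np.mgrid[:420,:560]
comp((abs(Z-.091)<.007)&(v>215)&(v<310)&(u>250)&(u<420),"tins/red")
comp((Z>.08)&(v>170)&(v<215)&(u>310)&(u<360),"salt",20)
hsv=cv2.cvtColor(p,cv2.COLOR_RGB2HSV)
for nm,x0,x1,zz in(("tray",110,245,.018),("rack",285,410,.030)):
    m=(hsv[...,0]<25)&(hsv[...,1]>90)&(hsv[...,2]>60)&(u>x0)&(u<x1)&(v>200)&(v<295)
    l,n=nd.label(m);k=np.argmax(nd.sum(m,l,range(1,n+1)))+1
    c=max(cv2.findContours((l==k).astype(np.uint8),0,2)[0],key=cv2.contourArea)
    W=plane("top",c[:,0],zz)[:,:2].astype(np.float32)
    r=cv2.minAreaRect(W);print(nm,r,cv2.boxPoints(r).round(3).tolist(),"floor z",np.nanmedian(Z[l==k]))
E
```

```text
tins/red 572 px 313.3 245.1 mean [0.5085 0.0469 0.0884] mid [0.5088 0.0469 0.0887]
tins/red 563 px 350.3 246.2 mean [ 0.5086 -0.0267  0.0885] mid [ 0.5082 -0.0268  0.0889]
tins/red 566 px 387.4 247.4 mean [ 0.5085 -0.1004  0.0884] mid [ 0.5085 -0.1001  0.0887]
salt 166 px 339.9 187.2 mean [ 0.6288 -0.0052  0.0854] mid [ 0.6291 -0.0059  0.0858]
tray ((0.5064092874526978, 0.32913684844970703), (0.14082913100719452, 0.23559507727622986), 14.453727722167969) [[0.4090000092983246, 0.4259999990463257], [0.46799999475479126, 0.19699999690055847], [0.6039999723434448, 0.2329999953508377], [0.5450000166893005, 0.460999995470047]] floor z 0.0065049665516856425
rack ((0.508033275604248, -0.026711083948612213), (0.09081327170133591, 0.23263607919216156), 0.17383578419685364) [[0.4620000123977661, 0.08900000154972076], [0.46299999952316284, -0.14300000667572021], [0.5540000200271606, -0.14300000667572021], [0.5529999732971191, 0.09000000357627869]] floor z 0.028499292919771935
```

Emit:
{"method": "jog_arm", "body": {"steps": [{"linear": [0.0314,-0.033,0],"delta_rot": [0,0,0],"grip": 0.085},{"linear": [0.0314,-0.033,0],"delta_rot": [0,0,0],"grip": 0.085},{"linear": [0.0314,-0.033,0],"delta_rot": [0,0,0],"grip": 0.085},{"linear": [0.0314,-0.033,0],"delta_rot": [0,0,0],"grip": 0.085},{"linear": [0.0314,-0.033,0],"delta_rot": [0,0,0],"grip": 0.085},{"linear": [0.0314,-0.033,0],"delta_rot": [0,0,0],"grip": 0.085},{"linear": [0.0314,-0.033,0],"delta_rot": [0,0,0],"grip": 0.085},{"linear": [0.0314,-0.033,0],"delta_rot": [0,0,0],"grip": 0.085},{"linear": [0.0314,-0.033,0],"delta_rot": [0,0,0],"grip": 0.085},{"linear": [0.0314,-0.033,0],"delta_rot": [0,0,0],"grip": 0.085}]}}

```text
t: 1.1
tool_pos: [0.3839, -0.1942, 0.231]
tool_rot: [3.111, 0.441, 0.0]
contact_force: [0.6, -0.4, -0.1]
opening: 0.0853
grip_force: 0.0
```

Emit:
{"method": "jog_arm", "body": {"steps": [{"linear": [0.0314,-0.033,0],"delta_rot": [0,0,0],"grip": 0.085},{"linear": [0.0314,-0.033,0],"delta_rot": [0,0,0],"grip": 0.085},{"linear": [0.0314,-0.033,0],"delta_rot": [0,0,0],"grip": 0.085},{"linear": [0.0314,-0.033,0],"delta_rot": [0,0,0],"grip": 0.085},{"linear": [0.0314,-0.033,0],"delta_rot": [0,0,0],"grip": 0.085},{"linear": [0.0314,-0.033,0],"delta_rot": [0,0,0],"grip": 0.085}]}}

```text
t: 1.7
tool_pos: [0.5098, 0.0486, 0.2309]
tool_rot: [3.11, 0.442, -0.001]
contact_force: [0.1, -0.5, 0.1]
opening: 0.0848
grip_force: 0.0
```

Emit:
{"method": "jog_arm", "body": {"steps": [{"linear": [0,0,0],"delta_rot": [0,0,-8.2],"grip": 0.085},{"linear": [0,0,0],"delta_rot": [0,0,-8.2],"grip": 0.085},{"linear": [0,0,0],"delta_rot": [0,0,-8.2],"grip": 0.085},{"linear": [0,0,0],"delta_rot": [0,0,-8.2],"grip": 0.085},{"linear": [0,0,0],"delta_rot": [0,0,-8.2],"grip": 0.085},{"linear": [0,0,0],"delta_rot": [0,0,-8.2],"grip": 0.085},{"linear": [0,0,0],"delta_rot": [0,0,-8.2],"grip": 0.085},{"linear": [0,0,0],"delta_rot": [0,0,-8.2],"grip": 0.085},{"linear": [0,0,0],"delta_rot": [0,0,-8.2],"grip": 0.085},{"linear": [0,0,0],"delta_rot": [0,0,0],"grip": 0.085}]}}

```text
t: 2.7
tool_pos: [0.5092, 0.0465, 0.2308]
tool_rot: [-2.222, -2.22, 0.001]
contact_force: [0.4, -0.0, -0.6]
opening: 0.085
grip_force: 0.0
```

Emit:
{"method": "jog_arm", "body": {"steps": [{"linear": [0,0,0.03],"delta_rot": [0,0,0],"grip": 0.085},{"linear": [0,0,0.03],"delta_rot": [0,0,0],"grip": 0.085},{"linear": [0,0,0.03],"delta_rot": [0,0,0],"grip": 0.085},{"linear": [0,0,0.03],"delta_rot": [0,0,0],"grip": 0.085},{"linear": [0,0,0.02],"delta_rot": [0,0,0],"grip": 0.085},{"linear": [0,0,0.02],"delta_rot": [0,0,0],"grip": 0.085},{"linear": [0,0,0.02],"delta_rot": [0,0,0],"grip": 0.085},{"linear": [0,0,0.011],"delta_rot": [0,0,0],"grip": 0.085},{"linear": [0,0,0],"delta_rot": [0,0,0],"grip": 0.085}]}}

```text
t: 3.6
tool_pos: [0.5079, 0.0466, 0.0383]
tool_rot: [-2.222, -2.216, 0.004]
contact_force: [0.0, -0.3, 0.4]
opening: 0.0846
grip_force: 0.0
```

Emit:
{"method": "jog_arm", "body": {"steps": [{"linear": [0,0,0],"delta_rot": [0,0,0],"grip": 0.045},{"linear": [0,0,0],"delta_rot": [0,0,0],"grip": 0.045},{"linear": [0,0,0],"delta_rot": [0,0,0],"grip": 0.045},{"linear": [0,0,0],"delta_rot": [0,0,0],"grip": 0.045},{"linear": [0,0,0],"delta_rot": [0,0,0],"grip": 0.045},{"linear": [0,0,0],"delta_rot": [0,0,0],"grip": 0.045},{"linear": [0,0,0],"delta_rot": [0,0,0],"grip": 0.045},{"linear": [0,0,0],"delta_rot": [0,0,0],"grip": 0.045}], "newtons": 45}}

```text
t: 4.4
tool_pos: [0.5105, 0.0465, 0.042]
tool_rot: [2.222, 2.219, 0.002]
contact_force: [-3.3, 0.5, 5.7]
opening: 0.0532
grip_force: 46.5
```

Emit:
{"method": "jog_arm", "body": {"steps": [{"linear": [0,0,-0.01],"delta_rot": [0,0,0],"grip": 0.045},{"linear": [0,0,-0.02],"delta_rot": [0,0,0],"grip": 0.045},{"linear": [0,0,-0.02],"delta_rot": [0,0,0],"grip": 0.045},{"linear": [0,0,-0.02],"delta_rot": [0,0,0],"grip": 0.045},{"linear": [0,0,-0.02],"delta_rot": [0,0,0],"grip": 0.045},{"linear": [0,0,-0.02],"delta_rot": [0,0,0],"grip": 0.045},{"linear": [0,0,-0.01],"delta_rot": [0,0,0],"grip": 0.045},{"linear": [0,0,0],"delta_rot": [0,0,0],"grip": 0.045},{"linear": [0,0,0],"delta_rot": [0,0,0],"grip": 0.045},{"linear": [0,0,0],"delta_rot": [0,0,0],"grip": 0.045}]}}

```text
t: 5.4
tool_pos: [0.5086, 0.0466, 0.1587]
tool_rot: [-2.221, -2.219, 0.003]
contact_force: [0.4, -0.4, -3.3]
opening: 0.0535
grip_force: 47.7
```

Emit:
{"method": "jog_arm", "body": {"steps": [{"linear": [0,0,0],"delta_rot": [0,0,0],"grip": 0.045},{"linear": [0,0,0],"delta_rot": [0,0,0],"grip": 0.045}]}}

```text
t: 5.6
tool_pos: [0.509, 0.0466, 0.1593]
tool_rot: [-2.222, -2.219, 0.002]
contact_force: [-1.2, 0.4, -2.2]
opening: 0.0535
grip_force: 47.7
```

```bash
cat >> h.py <<'E'
def heft(n=8):
    F=[]
    for i in range(n):
        p,d=ctrl.get_image("scene"); F.append(ctrl.get_obs()["contact_force"])
    print("F",np.mean(F,0).round(2),np.std(F,0).round(2)); return p,d
E
python3 - <<'E'
from h import *
p,d=heft(); o=ctrl.get_obs();T=o["tool_pos"]
cv2.imwrite("pics/lift1.png",cv2.resize(p[80:330,200:500,::-1],None,fx=2,fy=2))
P=cloud("scene",d)
m=(abs(P[...,0]-T[0])<.04)&(abs(P[...,1]-T[1])<.04)&(P[...,2]>.1)&(P[...,2]<.3)
g=m&(abs(P[...,0]-T[0])<.022)
print(T,"lowest",np.nanpercentile(P[m][:,2],[0,1,3]).round(4))
E
```

```text
F [ 0.07  0.24 -1.85] [0.32 0.3  0.51]
[0.50961109 0.04652721 0.16036911] lowest [0.127  0.1302 0.1348]
```

View pics/lift1.png

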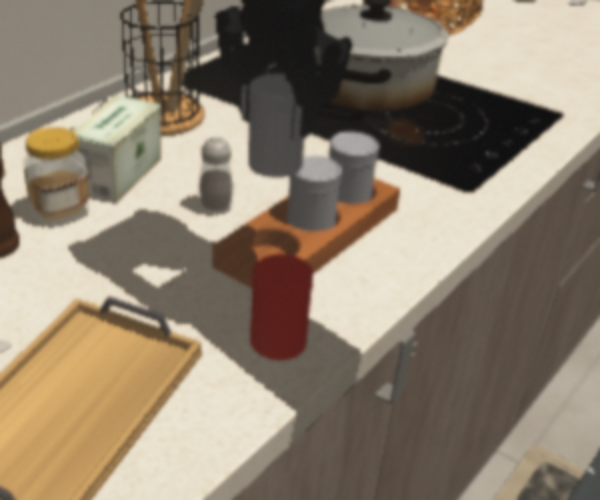

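The picture shows the tin held upright, centred in the crop around (275,125). It weighs about 1.9 N, so it's a light one, and it goes to the far tray slot.

Emit:
{"method": "jog_arm", "body": {"steps": [{"linear": [0.02,-0.001,0],"delta_rot": [0,0,0],"grip": 0.045},{"linear": [0.04,-0.002,0],"delta_rot": [0,0,0],"grip": 0.045},{"linear": [0.04,-0.002,0],"delta_rot": [0,0,0],"grip": 0.045},{"linear": [0.04,-0.002,0],"delta_rot": [0,0,0],"grip": 0.045},{"linear": [0.04,-0.002,0],"delta_rot": [0,0,0],"grip": 0.045},{"linear": [0.04,-0.002,0],"delta_rot": [0,0,0],"grip": 0.045},{"linear": [0.04,-0.002,0],"delta_rot": [0,0,0],"grip": 0.045},{"linear": [0.04,-0.002,0],"delta_rot": [0,0,0],"grip": 0.045},{"linear": [0.025,-0.002,0],"delta_rot": [0,0,0],"grip": 0.045},{"linear": [0.015,-0.002,0],"delta_rot": [0,0,0],"grip": 0.045}]}}

```text
t: 7.0
tool_pos: [0.4904, 0.3885, 0.1602]
tool_rot: [-2.22, -2.222, 0.0]
contact_force: [0.0, -0.4, -2.3]
opening: 0.0536
grip_force: 47.6
```

Emit:
{"method": "jog_arm", "body": {"steps": [{"linear": [0,0,0],"delta_rot": [0,0,0],"grip": 0.045},{"linear": [0,0,0.02],"delta_rot": [0,0,0],"grip": 0.045},{"linear": [0,0,0.02],"delta_rot": [0,0,0],"grip": 0.045},{"linear": [0,0,0.02],"delta_rot": [0,0,0],"grip": 0.045},{"linear": [0,0,0.02],"delta_rot": [0,0,0],"grip": 0.045},{"linear": [0,0,0.015],"delta_rot": [0,0,0],"grip": 0.045},{"linear": [0,0,0.01],"delta_rot": [0,0,0],"grip": 0.045},{"linear": [0,0,0.005],"delta_rot": [0,0,0],"grip": 0.045},{"linear": [0,0,0],"delta_rot": [0,0,0],"grip": 0.045},{"linear": [0,0,0],"delta_rot": [0,0,0],"grip": 0.045}]}}

```text
t: 8.0
tool_pos: [0.4915, 0.3868, 0.0512]
tool_rot: [2.222, 2.22, 0.002]
contact_force: [-0.2, -0.6, -1.3]
opening: 0.0535
grip_force: 47.6
```

Now I'll lower it slowly to contact, in small steps.

Emit:
{"method": "jog_arm", "body": {"steps": [{"linear": [0,0,0.003],"delta_rot": [0,0,0],"grip": 0.045},{"linear": [0,0,0.003],"delta_rot": [0,0,0],"grip": 0.045},{"linear": [0,0,0.002],"delta_rot": [0,0,0],"grip": 0.045},{"linear": [0,0,0],"delta_rot": [0,0,0],"grip": 0.045}]}}

```text
t: 8.4
tool_pos: [0.4911, 0.3868, 0.0431]
tool_rot: [2.222, 2.221, 0.001]
contact_force: [-2.6, -1.0, 2.4]
opening: 0.0533
grip_force: 47.8
```

Emit:
{"method": "jog_arm", "body": {"steps": [{"linear": [0,0,0.001],"delta_rot": [0,0,0],"grip": 0.045},{"linear": [0,0,0],"delta_rot": [0,0,0],"grip": 0.045},{"linear": [0,0,0],"delta_rot": [0,0,0],"grip": 0.045}]}}

```text
t: 8.7
tool_pos: [0.4911, 0.387, 0.043]
tool_rot: [-2.222, -2.22, -0.0]
contact_force: [-3.3, -1.4, 7.1]
opening: 0.0534
grip_force: 48.1
```

Emit:
{"method": "jog_arm", "body": {"steps": [{"linear": [0,0,0],"delta_rot": [0,0,0],"grip": 0.085},{"linear": [0,0,0],"delta_rot": [0,0,0],"grip": 0.085},{"linear": [0,0,0],"delta_rot": [0,0,0],"grip": 0.085},{"linear": [0,0,0],"delta_rot": [0,0,0],"grip": 0.085},{"linear": [0,0,0],"delta_rot": [0,0,0],"grip": 0.085},{"linear": [0,0,0],"delta_rot": [0,0,0],"grip": 0.085}]}}

```text
t: 9.3
tool_pos: [0.4909, 0.3865, 0.0412]
tool_rot: [2.223, 2.22, -0.0]
contact_force: [-0.1, -0.4, -1.6]
opening: 0.0848
grip_force: 0.0
```

Emit:
{"method": "jog_arm", "body": {"steps": [{"linear": [0,0,-0.015],"delta_rot": [0,0,0],"grip": 0.085},{"linear": [0,0,-0.03],"delta_rot": [0,0,0],"grip": 0.085},{"linear": [0,0,-0.03],"delta_rot": [0,0,0],"grip": 0.085},{"linear": [0,0,-0.04],"delta_rot": [0,0,0],"grip": 0.085},{"linear": [0,0,0],"delta_rot": [0,0,0],"grip": 0.085}]}}

```text
t: 9.8
tool_pos: [0.4946, 0.3889, 0.1655]
tool_rot: [2.22, 2.218, 0.021]
contact_force: [0.3, -0.1, -0.0]
opening: 0.0851
grip_force: 0.0
```

Emit:
{"method": "jog_arm", "body": {"steps": [{"linear": [-0.044,0.002,0],"delta_rot": [0,0,0],"grip": 0.085},{"linear": [-0.044,0.002,0],"delta_rot": [0,0,0],"grip": 0.085},{"linear": [-0.044,0.002,0],"delta_rot": [0,0,0],"grip": 0.085},{"linear": [-0.044,0.002,0],"delta_rot": [0,0,0],"grip": 0.085},{"linear": [-0.044,0.002,0],"delta_rot": [0,0,0],"grip": 0.085},{"linear": [-0.044,0.002,0],"delta_rot": [0,0,0],"grip": 0.085},{"linear": [-0.044,0.002,0],"delta_rot": [0,0,0],"grip": 0.085},{"linear": [-0.044,0.002,0],"delta_rot": [0,0,0],"grip": 0.085},{"linear": [-0.044,0.002,0],"delta_rot": [0,0,0],"grip": 0.085},{"linear": [-0.018,0,0],"delta_rot": [0,0,0],"grip": 0.085}]}}

```text
t: 10.8
tool_pos: [0.5086, -0.0307, 0.1572]
tool_rot: [2.225, 2.216, 0.0]
contact_force: [0.4, 1.0, -0.3]
opening: 0.085
grip_force: 0.0
```

Emit:
{"method": "jog_arm", "body": {"steps": [{"linear": [0,0,0],"delta_rot": [0,0,0],"grip": 0.085},{"linear": [0,0,0],"delta_rot": [0,0,0],"grip": 0.085}]}}

```text
t: 11.0
tool_pos: [0.5085, -0.0274, 0.1567]
tool_rot: [2.223, 2.219, 0.001]
contact_force: [0.4, 0.3, 0.2]
opening: 0.0851
grip_force: 0.0
```

```bash
python3 - <<'E'
from h import *
p,d=ctrl.get_image("top"); cv2.imwrite("pics/top1.png",p[:,:,::-1])
P=cloud("top",d);v,u=np.mgrid[:420,:560]
m=(abs(P[...,2]-.092)<.007)&(P[...,1]>.25)&(abs(P[...,0]-.5)<.1)
print(m.sum(),np.nanmean(P[m],0).round(4),ctrl.get_obs()["tool_pos"].round(4))
E
```

```text
1149 [0.5203 0.4959 0.0897] [ 0.5085 -0.0268  0.1566]
```

View pics/top1.png

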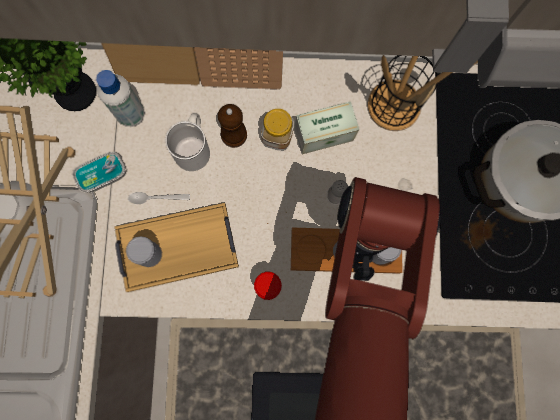

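The tin stands upright on the tray at (143,250), clear of the walls. The gripper is over the middle tin, so I'll descend on that next.

Emit:
{"method": "jog_arm", "body": {"steps": [{"linear": [0,0,0.03],"delta_rot": [0,0,0],"grip": 0.085},{"linear": [0,0,0.03],"delta_rot": [0,0,0],"grip": 0.085},{"linear": [0,0,0.025],"delta_rot": [0,0,0],"grip": 0.085},{"linear": [0,0,0.02],"delta_rot": [0,0,0],"grip": 0.085},{"linear": [0,0,0.011],"delta_rot": [0,0,0],"grip": 0.085},{"linear": [0,0,0],"delta_rot": [0,0,0],"grip": 0.085},{"linear": [0,0,0],"delta_rot": [0,0,0],"grip": 0.085}]}}

```text
t: 11.75
tool_pos: [0.5091, -0.027, 0.0411]
tool_rot: [2.221, 2.221, 0.001]
contact_force: [1.0, -0.2, -0.0]
opening: 0.0855
grip_force: 0.0
```

Emit:
{"method": "jog_arm", "body": {"steps": [{"linear": [0,0,0],"delta_rot": [0,0,0],"grip": 0.045},{"linear": [0,0,0],"delta_rot": [0,0,0],"grip": 0.045},{"linear": [0,0,0],"delta_rot": [0,0,0],"grip": 0.045},{"linear": [0,0,0],"delta_rot": [0,0,0],"grip": 0.045},{"linear": [0,0,0],"delta_rot": [0,0,0],"grip": 0.045},{"linear": [0,0,0],"delta_rot": [0,0,0],"grip": 0.045},{"linear": [0,0,0],"delta_rot": [0,0,0],"grip": 0.045},{"linear": [0,0,0],"delta_rot": [0,0,0],"grip": 0.045}], "newtons": 45}}

```text
t: 12.55
tool_pos: [0.5095, -0.0277, 0.042]
tool_rot: [2.222, 2.219, 0.002]
contact_force: [-1.1, -0.2, 6.1]
opening: 0.0536
grip_force: 46.4
```

Emit:
{"method": "jog_arm", "body": {"steps": [{"linear": [0,0,-0.01],"delta_rot": [0,0,0],"grip": 0.045},{"linear": [0,0,-0.02],"delta_rot": [0,0,0],"grip": 0.045},{"linear": [0,0,-0.02],"delta_rot": [0,0,0],"grip": 0.045},{"linear": [0,0,-0.02],"delta_rot": [0,0,0],"grip": 0.045},{"linear": [0,0,-0.02],"delta_rot": [0,0,0],"grip": 0.045},{"linear": [0,0,-0.02],"delta_rot": [0,0,0],"grip": 0.045},{"linear": [0,0,-0.01],"delta_rot": [0,0,0],"grip": 0.045},{"linear": [0,0,0],"delta_rot": [0,0,0],"grip": 0.045},{"linear": [0,0,0],"delta_rot": [0,0,0],"grip": 0.045},{"linear": [0,0,0],"delta_rot": [0,0,0],"grip": 0.045}]}}

```text
t: 13.55
tool_pos: [0.5075, -0.0273, 0.1587]
tool_rot: [-2.221, -2.219, 0.002]
contact_force: [0.1, -1.0, -2.9]
opening: 0.0533
grip_force: 47.8
```

```bash
python3 - <<'E'
from h import *
heft(); o=ctrl.get_obs(); print(o["tool_pos"].round(4),o["opening"],o["t"])
E
```

```text
F [ 0.11  0.07 -2.45] [0.36 0.41 0.31]
[ 0.5084 -0.0274  0.1601] 0.0531969496662244 13.95
```

At about 2.45 N this one is also light, so the third tin is the heaviest. I'll place this one in the near slot.

Emit:
{"method": "jog_arm", "body": {"steps": [{"linear": [0.02,0.001,0],"delta_rot": [0,0,0],"grip": 0.045},{"linear": [0.035,0.001,0],"delta_rot": [0,0,0],"grip": 0.045},{"linear": [0.04,0.002,0],"delta_rot": [0,0,0],"grip": 0.045},{"linear": [0.04,0.002,0],"delta_rot": [0,0,0],"grip": 0.045},{"linear": [0.04,0.002,0],"delta_rot": [0,0,0],"grip": 0.045},{"linear": [0.04,0.002,0],"delta_rot": [0,0,0],"grip": 0.045},{"linear": [0.04,0.002,0],"delta_rot": [0,0,0],"grip": 0.045},{"linear": [0.028,0.001,0],"delta_rot": [0,0,0],"grip": 0.045},{"linear": [0.015,0,0],"delta_rot": [0,0,0],"grip": 0.045},{"linear": [0,0,0],"delta_rot": [0,0,0],"grip": 0.045}]}}

```text
t: 14.95
tool_pos: [0.5216, 0.2718, 0.1602]
tool_rot: [-2.22, -2.223, 0.0]
contact_force: [0.1, -0.5, -1.9]
opening: 0.053
grip_force: 47.8
```

Emit:
{"method": "jog_arm", "body": {"steps": [{"linear": [0,0,0.02],"delta_rot": [0,0,0],"grip": 0.045},{"linear": [0,0,0.02],"delta_rot": [0,0,0],"grip": 0.045},{"linear": [0,0,0.02],"delta_rot": [0,0,0],"grip": 0.045},{"linear": [0,0,0.02],"delta_rot": [0,0,0],"grip": 0.045},{"linear": [0,0,0.015],"delta_rot": [0,0,0],"grip": 0.045},{"linear": [0,0,0.01],"delta_rot": [0,0,0],"grip": 0.045},{"linear": [0,0,0.005],"delta_rot": [0,0,0],"grip": 0.045},{"linear": [0,0,0.003],"delta_rot": [0,0,0],"grip": 0.045},{"linear": [0,0,0.002],"delta_rot": [0,0,0],"grip": 0.045},{"linear": [0,0,0],"delta_rot": [0,0,0],"grip": 0.045}]}}

```text
t: 15.95
tool_pos: [0.5222, 0.2707, 0.0459]
tool_rot: [2.222, 2.22, 0.001]
contact_force: [-0.2, 0.5, -3.1]
opening: 0.0533
grip_force: 47.8
```

Emit:
{"method": "jog_arm", "body": {"steps": [{"linear": [0,0,0.001],"delta_rot": [0,0,0],"grip": 0.045},{"linear": [0,0,0.001],"delta_rot": [0,0,0],"grip": 0.045},{"linear": [0,0,0],"delta_rot": [0,0,0],"grip": 0.045},{"linear": [0,0,0],"delta_rot": [0,0,0],"grip": 0.045}]}}

```text
t: 16.35
tool_pos: [0.5218, 0.2706, 0.0434]
tool_rot: [2.222, 2.22, 0.0]
contact_force: [0.6, 0.0, -2.2]
opening: 0.0529
grip_force: 47.8
```

Emit:
{"method": "jog_arm", "body": {"steps": [{"linear": [0,0,0.001],"delta_rot": [0,0,0],"grip": 0.045},{"linear": [0,0,0.001],"delta_rot": [0,0,0],"grip": 0.045},{"linear": [0,0,0],"delta_rot": [0,0,0],"grip": 0.045},{"linear": [0,0,0],"delta_rot": [0,0,0],"grip": 0.045}]}}

```text
t: 16.75
tool_pos: [0.5221, 0.2709, 0.0431]
tool_rot: [-2.222, -2.22, -0.0]
contact_force: [-4.5, -0.4, 7.8]
opening: 0.0533
grip_force: 47.9
```

Emit:
{"method": "jog_arm", "body": {"steps": [{"linear": [0,0,0],"delta_rot": [0,0,0],"grip": 0.085},{"linear": [0,0,0],"delta_rot": [0,0,0],"grip": 0.085},{"linear": [0,0,0],"delta_rot": [0,0,0],"grip": 0.085},{"linear": [0,0,0],"delta_rot": [0,0,0],"grip": 0.085},{"linear": [0,0,0],"delta_rot": [0,0,0],"grip": 0.085},{"linear": [0,0,0],"delta_rot": [0,0,0],"grip": 0.085}]}}

```text
t: 17.35
tool_pos: [0.5218, 0.2705, 0.0412]
tool_rot: [-2.223, -2.22, 0.0]
contact_force: [-1.1, -0.3, -0.0]
opening: 0.0848
grip_force: 0.0
```

Emit:
{"method": "jog_arm", "body": {"steps": [{"linear": [0,0,-0.015],"delta_rot": [0,0,0],"grip": 0.085},{"linear": [0,0,-0.03],"delta_rot": [0,0,0],"grip": 0.085},{"linear": [0,0,-0.03],"delta_rot": [0,0,0],"grip": 0.085},{"linear": [0,0,-0.03],"delta_rot": [0,0,0],"grip": 0.085},{"linear": [0,0,-0.01],"delta_rot": [0,0,0],"grip": 0.085},{"linear": [0,0,0],"delta_rot": [0,0,0],"grip": 0.085}]}}

```text
t: 17.95
tool_pos: [0.5232, 0.2711, 0.1592]
tool_rot: [2.221, 2.219, 0.007]
contact_force: [0.4, 0.5, -0.4]
opening: 0.0851
grip_force: 0.0
```

Emit:
{"method": "jog_arm", "body": {"steps": [{"linear": [-0.041,-0.0015,0],"delta_rot": [0,0,0],"grip": 0.085},{"linear": [-0.041,-0.0015,0],"delta_rot": [0,0,0],"grip": 0.085},{"linear": [-0.041,-0.0015,0],"delta_rot": [0,0,0],"grip": 0.085},{"linear": [-0.041,-0.0015,0],"delta_rot": [0,0,0],"grip": 0.085},{"linear": [-0.041,-0.0015,0],"delta_rot": [0,0,0],"grip": 0.085},{"linear": [-0.041,-0.0015,0],"delta_rot": [0,0,0],"grip": 0.085},{"linear": [-0.041,-0.0015,0],"delta_rot": [0,0,0],"grip": 0.085},{"linear": [-0.041,-0.0015,0],"delta_rot": [0,0,0],"grip": 0.085},{"linear": [-0.043,-0.001,0],"delta_rot": [0,0,0],"grip": 0.085},{"linear": [0,0,0],"delta_rot": [0,0,0],"grip": 0.085}]}}

```text
t: 18.95
tool_pos: [0.5071, -0.1042, 0.1543]
tool_rot: [-2.228, -2.213, 0.004]
contact_force: [0.7, 0.5, -0.6]
opening: 0.0849
grip_force: 0.0
```

Emit:
{"method": "jog_arm", "body": {"steps": [{"linear": [0,0,0],"delta_rot": [0,0,0],"grip": 0.085},{"linear": [0,0,0],"delta_rot": [0,0,0],"grip": 0.085}]}}

```text
t: 19.15
tool_pos: [0.5078, -0.0994, 0.155]
tool_rot: [-2.22, -2.22, 0.001]
contact_force: [-0.4, 0.3, -0.0]
opening: 0.0851
grip_force: 0.0
```

Emit:
{"method": "jog_arm", "body": {"steps": [{"linear": [0,0,0.03],"delta_rot": [0,0,0],"grip": 0.085},{"linear": [0,0,0.03],"delta_rot": [0,0,0],"grip": 0.085},{"linear": [0,0,0.025],"delta_rot": [0,0,0],"grip": 0.085},{"linear": [0,0,0.02],"delta_rot": [0,0,0],"grip": 0.085},{"linear": [0,0,0.01],"delta_rot": [0,0,0],"grip": 0.085},{"linear": [0,0,0],"delta_rot": [0,0,0],"grip": 0.085},{"linear": [0,0,0],"delta_rot": [0,0,0],"grip": 0.085}]}}

```text
t: 19.85
tool_pos: [0.509, -0.0999, 0.042]
tool_rot: [2.221, 2.221, 0.001]
contact_force: [-0.3, -0.0, -0.2]
opening: 0.0848
grip_force: 0.0
```

Emit:
{"method": "jog_arm", "body": {"steps": [{"linear": [0,0,0],"delta_rot": [0,0,0],"grip": 0.045},{"linear": [0,0,0],"delta_rot": [0,0,0],"grip": 0.045},{"linear": [0,0,0],"delta_rot": [0,0,0],"grip": 0.045},{"linear": [0,0,0],"delta_rot": [0,0,0],"grip": 0.045},{"linear": [0,0,0],"delta_rot": [0,0,0],"grip": 0.045},{"linear": [0,0,0],"delta_rot": [0,0,0],"grip": 0.045},{"linear": [0,0,0],"delta_rot": [0,0,0],"grip": 0.045},{"linear": [0,0,0],"delta_rot": [0,0,0],"grip": 0.045}], "newtons": 60}}

```text
t: 20.65
tool_pos: [0.5092, -0.1008, 0.0431]
tool_rot: [2.222, 2.219, 0.001]
contact_force: [-2.6, 0.8, 4.8]
opening: 0.053
grip_force: 61.6
```

Emit:
{"method": "jog_arm", "body": {"steps": [{"linear": [0,0,-0.01],"delta_rot": [0,0,0],"grip": 0.045},{"linear": [0,0,-0.02],"delta_rot": [0,0,0],"grip": 0.045},{"linear": [0,0,-0.02],"delta_rot": [0,0,0],"grip": 0.045},{"linear": [0,0,-0.02],"delta_rot": [0,0,0],"grip": 0.045},{"linear": [0,0,-0.02],"delta_rot": [0,0,0],"grip": 0.045},{"linear": [0,0,-0.02],"delta_rot": [0,0,0],"grip": 0.045},{"linear": [0,0,-0.02],"delta_rot": [0,0,0],"grip": 0.045},{"linear": [0,0,-0.014],"delta_rot": [0,0,0],"grip": 0.045},{"linear": [0,0,0],"delta_rot": [0,0,0],"grip": 0.045},{"linear": [0,0,0],"delta_rot": [0,0,0],"grip": 0.045}]}}

```text
t: 21.65
tool_pos: [0.5079, -0.1003, 0.1845]
tool_rot: [-2.222, -2.22, 0.001]
contact_force: [0.7, -0.6, -5.5]
opening: 0.0529
grip_force: 64.5
```

```bash
python3 - <<'E'
from h import *
p,d=heft(); cv2.imwrite("pics/end.png",p[:,:,::-1]);o=ctrl.get_obs(); print(o["tool_pos"].round(4),o["opening"],o["t"])
P=cloud("scene",d);T=o["tool_pos"]
m=(abs(P[...,0]-T[0])<.04)&(abs(P[...,1]-T[1])<.04)&(P[...,2]>.11)&(P[...,2]<.3)
print("low",np.nanpercentile(P[m][:,2],[0,1]).round(4))
E
```

```text
F [-0.12  0.1  -6.02] [0.3  0.44 0.58]
[ 0.5082 -0.1004  0.1847] 0.05310745535046068 22.05
low [0.1487 0.1512]
```

View pics/end.png

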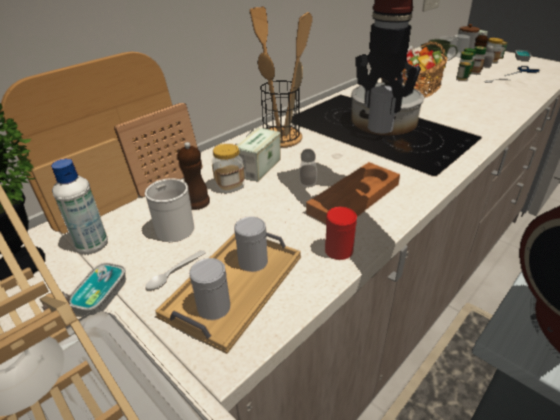

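The third tin weighs 6.0 N, so it is the heaviest. It is held upright with its underside at about 0.15 m, seen at (380,110). The two light tins stand upright on the tray at (210,288) and (251,244), and nothing else has moved.

```bash
python3 -c "
from station import ctrl
print(ctrl.finish_job())"
```

```text
the job is handed in; nothing more can be done
None
```

I handed the job in after about 22 s of robot time: the heaviest tin (about 6.0 N, from the y = −0.10 m well) is held upright about 15 cm above the worktop, and the two lighter ones (about 1.9 and 2.5 N) stand upright on the tray. The hand-in returned no verdict.

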